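# Lock the medicines away

### The arm

A 6-joint arm with a two-finger parallel gripper is mounted at the origin on a cart in front of the work surface, level with it; the furniture and walls round the work are solid. World frame = base frame: x ahead of the robot, y to its left, z up, the work surface at z = 0. Lengths are in m, angles in rad, forces in N, time in s.
With the tool pointing down it reaches from about 0.275 to 0.75 m from the base axis. Payload 10.2 kg.
Tool frame: the origin (TCP) lies at the centre of the arm's flange, where the gripper is bolted on; the fingertips stand env.tip_extent ahead of it and the grasp point (between the pads) lies 155 mm ahead of it (env.tip_extent is the distance from the TCP to the fingertips, in m); z points along the fingers, y is the line along which they close (so a half turn about z gives the same grasp; the last joint's range is limited). The gripper opens to 85 mm and grips with 20 to 120 N. Pads are 22 mm wide; open, the fingers measure 114 mm over their backs; the gripper's body (76 mm by 85 mm) begins 54 mm behind the grasp point. The pads swing forward as they close: fully open they stand 13 mm farther back than shut.
Start: joints at [1.088, 0.313, 1.498, -0, 1.331, -0.223], TCP at [0.135, 0.507, 0.405] pointing down, gripper open.
Joint ranges: [-2.94, 2.94], [-0.97, 2.17], [0.19, 2.56], [-1.23, 4.37], [0.02, 3.11], [-2.88, 2.88]. Speed limits (rad/s): [2.39, 2.39, 3.01, 3.14, 3.14, 3.14].

### API

Orientations are given as a unit quaternion [x, y, z, w].
In Python, from bench import env, vision, job, finder, monitor gives the robot as it stands. Calls block until the motion is done:
- env.reach(position, orientation): joint-space move of the TCP to a pose.
- env.movel(position, velocity=0.15, frame=None, guard=None): straight line of the TCP; frame=None keeps the orientation; velocity is the mean speed in m/s. With guard (N) it stops when the force on the tool has changed by that much, and returns True; else False.
- env.set_joints(angles): joint-space move.
- env.release() and env.close_gripper(effort=None): open the fingers fully, or close them until they stop; effort is the grip in N (None keeps the last).
- env.hold(seconds).
- env.ik(position, orientation): joint angles nearest the present ones, or None.
- vision.grab_frame(name): name is "side" or "top" or "wrist"; returns a dict with "frame" (400x640x3 uint8, red, green, blue), "range_z" (400x640 float32, m along the optical axis (not along the pixel's ray), 0 where there is no reading), "mtx" (3x3 intrinsics, pixels), "view" (4x4, takes a point from world to camera coordinates). Camera axes: x right, y down, z forward; pixel columns grow to the right and rows downward; lengths in m; the calibration is good to about 2 mm. A picture is of the moment at which its call begins.
A pose or a line that the arm cannot do raises env.MotionError and nothing moves.
- job.hand_in(): hands the job in; it is judged then, once.
Trained networks look in the newest picture that a camera, given by its name, has taken for a name from the list of things; names that differ only in an ending like _2 or _b are one class to them, and where a whole thing is asked for, a point or a joint stands for the part that bears it (a point fixed in the world has none). Each returns a list of dicts, best first, with "p" (0 to 1); they miss things now and then, are a little off and sometimes report something else, mostly with a low value. They report only what shows in the picture. A call takes as long as a camera call.
- finder.masks_of(camera, query): "pixels" (400x640 bool, what is visible of it) and "location" ([row, column] in pixels, amid what is visible of it).
- finder.mark_of(camera, query): "location" ([row, column] in pixels: a listed point, or the origin of a listed thing).
Readings, each from a call of its own:
- monitor.get_clock(): time.
- monitor.get_joints(): joint angles.
- monitor.get_qvel(): joint speeds.
- monitor.get_joint_efforts(): joint torques, N m.
- monitor.get_position(): TCP position.
- monitor.get_ee_rot(): TCP orientation.
- monitor.get_contact_force(): force on the tool from outside, world axes, zero at the start.
- monitor.get_ft_torque(): the same for the moment, N m.
- monitor.get_finger_gap(): opening from 0.0 (shut) to 1.0 (fully open).
- monitor.get_gripper_force(): force on a finger pad.
Only numpy, scipy, OpenCV 4.12 (cv2) and the standard library are available. Lean on these libraries where they do the work, as an engineer would, in place of code of your own. Each camera call takes 0.05 s, during which the arm holds its last target. There are 200 camera calls.

### The job

Put every medicine on the worktop (tablet bottles, jar, carton) upright into the open steel medicine box and fold its lid fully shut. Then lock it: take the red-headed key from the wooden key stand, push it fully into the lock on the box, turn it clockwise to its stop so that the bolt shoots over the lid, turn it back home, draw it out, and stand it back in an empty slot of the stand. Leave the black key, mug, egg timer and teaspoon alone.

Things in the scene. Friction and masses are not known exactly. Their poses are not given: they have to be found in the camera images.
- medicine_box: fixed grey steel box 230 mm (x) by 236 (y -149 to +87), rim at 95 mm. Origin on the worktop under the storage space's middle, z up. Storage: x -111 to +111, y -82 to +83, floor 7 mm up, open at the top. Lid hinged along the +y side (robot's left); along -y a 95 mm high ledge carries the lock case (70 mm in x, y -145 to -91, top at 119, red dot)
- box_floor (a point): middle of the storage space's floor, on the top of the floor; axes as the box
- keyhole (a point): centre of the keyhole, level with the lock case's top face; axes as the box. Slot 18 mm long (y), 6 wide (x), 1 mm clear of the key's bit all round, in a bevelled brass rim 3 mm high that leads the key in. The key goes straight down 18 mm to the keyway's floor; its bit is then under a 4 mm cover plate, so it comes out only when turned home
- lid_hinge (a point): middle of the lid's hinge line, 95 mm up at y = +87 mm of the box; axes as the box, the line runs along x
- lid_edge (a point): middle of the lid's free edge, on its outer (top) face, 165 mm from the hinge line; turns with the lid
- lid (a joint): lid angle (rad): 0 shut, 1.57 upright, stop 1.95; starts open. Plain plate 230 mm long (x), 171 mm from hinge to free edge, outer face (green cross) 8 mm above the hinge line when shut. A stiff friction hinge holds it at any angle; pushing on the outer face shuts it (under 5 N near the edge). Nothing holds it shut until the bolt is thrown
- plug (a joint): angle of the lock's plug (rad): 0 home, grows clockwise seen from above, stops at +1.25 and -1.25. The key turns it with about 0.13 rad of play either way, so turn a little farther; a light spring (0.06 N m at the stop) brings it home. Clockwise to the stop throws the bolt, which stays thrown as the key comes back; anticlockwise to the stop would draw it back
- bolt (a joint): how far the brass bolt (26 mm wide, 8 mm high) stands out of the lock case towards +y over the lid (m): 0 drawn back, about 0.012 thrown. Thrown with the lid open it would keep the lid from shutting.
- red_key: loose flat steel key, red head; starts tip down in a slot of the stand. Origin at the middle of its tip, z up through the head. Bit 16 mm (y) by 4 (x), 0 to 12 mm up; neck 6 x 4 to 30 mm; head 30 (y) by 10 (x), 30 to 58 mm up. The same after a half turn about z
- black_key: the same key with a black head, in the other slot; leave it alone
- key_stand: fixed oak block 52 mm (x) by 104 mm (y), 34 mm tall, on a thin dark base; origin on the worktop under its middle
- slot_a (a point): mouth of the slot at y = -25 mm of the stand, at its top; axes as the stand. Slots are 17.8 mm long (y), 5.8 mm wide (x), 22 mm deep, with 3 mm chamfers
- slot_b (a point): mouth of the slot at y = +25 mm of the stand, otherwise as slot_a
- amber_bottle: amber tablet bottle with a white cap: round, 42 mm across, 70 mm tall (cap the top 17 mm, 40 mm across). Origin at the centre of its underside, z up. Starts upright on the worktop; it may be absent.
- brown_bottle: dark brown tablet bottle with a black cap: round, 45 mm across, 66 mm tall (cap the top 17 mm, 43 mm across). Origin at the centre of its underside, z up. Starts upright on the worktop; it may be absent.
- white_jar: white tablet jar with a blue cap: round, 47 mm across, 60 mm tall (cap the top 17 mm, 45 mm across). Origin at the centre of its underside, z up. Starts upright on the worktop; it may be absent.
- carton: white medicine carton with a green band: 48 x 40 x 58 mm along its x, y, z. Origin at the centre of its underside, z up. Starts upright on the worktop; it may be absent.
- mug_2: spotted mug with a handle, 82 x 114 x 91 mm, bystander
- egg_timer: red and white egg timer, 64 mm across, 55 mm tall, bystander
- teaspoon_1: steel teaspoon, 139 mm long, lying on the worktop, bystander

How it is judged:
On the way, in this order (a step that is already met when the one before it is completed fails the run):
1. every medicine stands upright on the floor of the open box (x of amber_bottle in the frame of box_floor between -0.109 and 0.109 m and y of amber_bottle in the frame of box_floor between -0.081 and 0.081 m and z of amber_bottle in the frame of box_floor between -0.006 and 0.012 m and angle between each of amber_bottle, brown_bottle, white_jar, carton's own z axis and vertical below 0.25 rad and x of brown_bottle in the frame of box_floor between -0.109 and 0.109 m and y of brown_bottle in the frame of box_floor between -0.081 and 0.081 m and z of brown_bottle in the frame of box_floor between -0.006 and 0.012 m and x of white_jar in the frame of box_floor between -0.109 and 0.109 m and y of white_jar in the frame of box_floor between -0.081 and 0.081 m and z of white_jar in the frame of box_floor between -0.006 and 0.012 m and x of carton in the frame of box_floor between -0.109 and 0.109 m and y of carton in the frame of box_floor between -0.081 and 0.081 m and z of carton in the frame of box_floor between -0.006 and 0.012 m and value of joint lid above 0.5 rad), for 0.2 s.
2. the lid is folded fully shut (value of joint lid below 0.03 rad), for 0.2 s.
3. the red key is fully in the lock (z of red_key in the frame of keyhole below -0.015 m and horizontal distance between red_key and keyhole below 0.004 m and value of joint plug between -0.15 and 0.15 rad and value of joint lid below 0.03 rad), for 0.2 s.
4. the key is turned clockwise to its stop and the bolt is thrown (z of red_key in the frame of keyhole below -0.015 m and horizontal distance between red_key and keyhole below 0.004 m and value of joint lid below 0.03 rad and value of joint plug above 1.15 rad and value of joint bolt above 0.009 m), for 0.1 s.
5. the key is turned back home (z of red_key in the frame of keyhole below -0.015 m and horizontal distance between red_key and keyhole below 0.004 m and value of joint plug between -0.15 and 0.15 rad and value of joint bolt above 0.009 m), for 0.1 s.
6. the key is drawn out of the lock (z of red_key in the frame of keyhole above 0.005 m and value of joint bolt above 0.009 m), for 0.1 s.
At the end, for the whole second after the job is handed in: All medicines inside the shut box; lid shut (under 0.03 rad), bolt out over 9 mm, plug home (within 0.15 rad); red key tip down in a stand slot (5 mm off centre at most, 17 mm deep, 0.2 rad of upright); all at rest (x of amber_bottle in the frame of box_floor between -0.109 and 0.109 m and y of amber_bottle in the frame of box_floor between -0.081 and 0.081 m and z of amber_bottle in the frame of box_floor between -0.006 and 0.06 m and x of brown_bottle in the frame of box_floor between -0.109 and 0.109 m and y of brown_bottle in the frame of box_floor between -0.081 and 0.081 m and z of brown_bottle in the frame of box_floor between -0.006 and 0.06 m and x of white_jar in the frame of box_floor between -0.109 and 0.109 m and y of white_jar in the frame of box_floor between -0.081 and 0.081 m and z of white_jar in the frame of box_floor between -0.006 and 0.06 m and x of carton in the frame of box_floor between -0.109 and 0.109 m and y of carton in the frame of box_floor between -0.081 and 0.081 m and z of carton in the frame of box_floor between -0.006 and 0.06 m and value of joint lid below 0.03 rad and value of joint plug between -0.15 and 0.15 rad and value of joint bolt above 0.009 m and ((horizontal distance between red_key and slot_a below 0.005 m and z of red_key in the frame of slot_a below -0.017 m) or (horizontal distance between red_key and slot_b below 0.005 m and z of red_key in the frame of slot_b below -0.017 m)) and angle between red_key's own z axis and vertical below 0.2 rad and linear speed of each of amber_bottle, brown_bottle, white_jar, carton, red_key below 0.02 m/s); the robot touches nothing.
It fails at once if the mug, the egg timer or the teaspoon is pushed more than 3 cm (distance of any of mug_2, egg_timer, teaspoon_1 from where it was at the start of the episode above 0.03 m).
It fails at once if the black key is taken (distance of black_key from where it was at the start of the episode above 0.02 m).
Of amber_bottle, brown_bottle, white_jar, carton only 2 to 4 are there at a start; the rules pass over those that are not, and their reading is None.
At some moment in a run one of amber_bottle, brown_bottle, white_jar, carton may be knocked a few centimetres aside while the robot is not near it.
It also fails if it takes over 210 s, if anything falls off the work surface, if the arm or the gripper's body presses on something with over 40 N, if the wrist force passes 120 N, or if a joint passes its speed limit or range.

## Working session

There is one attempt and no reset: what is moved stays moved. The work goes in short steps, each a Python script; the robot and the scene stay as the last script left them, time stands still between calls to the robot, and variables do not carry over. Pictures are saved under pics/ and viewed, at most 14 in all, crops included, and the job is handed in when it is done.

```bash
ls; mkdir -p pics
cat > h.py <<'E'
from bench import env, vision, job, finder, monitor
import numpy as np, cv2
from scipy.spatial.transform import Rotation as R
def save(cam,fn):
    f=vision.grab_frame(cam); cv2.imwrite('pics/'+fn,f['frame'][:,:,::-1]); return f
def cloud(f):
    z=f['range_z']; K=f['mtx']; v,u=np.mgrid[0:400,0:640]
    P=np.stack([(u-K[0,2])*z/K[0,0],(v-K[1,2])*z/K[1,1],z,np.ones_like(z)],-1)
    W=P@np.linalg.inv(f['view']).T
    W=W[...,:3]; W[z<=0]=np.nan; return W
def ray(f,rc,zw):
    "intersect pixel [row,col] ray with plane z=zw"
    K=f['mtx']; M=np.linalg.inv(f['view'])
    d=M[:3,:3]@np.array([(rc[1]-K[0,2])/K[0,0],(rc[0]-K[1,2])/K[1,1],1]); o=M[:3,3]
    return o+d*(zw-o[2])/d[2]
def down(yaw):
    "tool down, tool y (closing line) at angle yaw from world +y"
    return (R.from_euler('z',yaw)*R.from_euler('x',np.pi)).as_quat()
E
python3 - <<'E'
from h import *
print(env.tip_extent, monitor.get_ee_rot(), monitor.get_finger_gap())
for c in ['top','side']:
    f=save(c,c+'0.png'); W=cloud(f)
    print(c,np.round(np.linalg.inv(f['view'])[:3,3],3))
    for n in ['medicine_box','lid','red_key','black_key','key_stand','amber_bottle','brown_bottle','white_jar','carton','mug_2','egg_timer','teaspoon_1']:
        for m in finder.masks_of(c,n)[:2]:
            q=W[m['pixels']]
            print(n,round(m['p'],2),np.round(m['location']),m['pixels'].sum(),np.round(np.nanmedian(q,0),3),np.round(np.nanpercentile(q,2,0),3),np.round(np.nanpercentile(q,98,0),3))
    for n in ['keyhole','slot_a','slot_b','box_floor','lid_hinge','lid_edge','red_key']:
        print(n,[(round(m['p'],2),np.round(m['location'])) for m in finder.mark_of(c,n)[:2]])
E
```

```text
bench.py
pics
0.1734 [ 1.29553060e-01  9.91572266e-01 -6.23659579e-04 -2.40809060e-04] 1.000279917014979
top [ 0.384 -0.007  1.095]
medicine_box 0.79 [221. 287.] 10646 [0.47  0.086 0.093] [ 0.354 -0.082  0.003] [0.586 0.197 0.258]
medicine_box 0.24 [238. 391.] 257 [ 0.425 -0.193  0.059] [ 0.404 -0.217  0.023] [ 0.447 -0.174  0.063]
lid 0.84 [217. 246.] 3076 [0.479 0.174 0.198] [0.374 0.142 0.106] [0.589 0.203 0.26 ]
red_key 0.51 [234. 210.] 46 [0.441 0.302 0.068] [0.436 0.291 0.049] [0.447 0.317 0.073]
black_key 0.59 [240. 187.] 82 [0.435 0.357 0.065] [0.428 0.34  0.003] [0.445 0.395 0.074]
black_key 0.19 [225. 285.] 10678 [0.47  0.087 0.093] [ 0.355 -0.081  0.003] [0.586 0.197 0.258]
key_stand 0.58 [240. 207.] 731 [0.433 0.325 0.033] [0.406 0.277 0.001] [0.466 0.38  0.039]
key_stand 0.38 [257. 423.] 271 [ 0.364 -0.286  0.068] [ 0.344 -0.311  0.003] [ 0.384 -0.272  0.074]
amber_bottle 0.6 [257. 424.] 229 [ 0.363 -0.284  0.068] [ 0.346 -0.307  0.014] [ 0.381 -0.272  0.074]
brown_bottle 0.57 [219. 409.] 237 [ 0.476 -0.245  0.065] [ 0.456 -0.27   0.021] [ 0.497 -0.228  0.069]
white_jar 
[... 2096 characters left out ...]
0.657 -0.059  0.073] [ 0.616 -0.093  0.044] [ 0.695 -0.01   0.092]
mug_2 0.64 [205. 284.] 1036 [0.522 0.179 0.206] [0.419 0.043 0.069] [0.656 0.204 0.26 ]
egg_timer 0.93 [253. 236.] 360 [0.646 0.285 0.033] [0.627 0.247 0.002] [0.682 0.306 0.057]
teaspoon_1 0.49 [173. 364.] 69 [ 0.55  -0.376  0.003] [ 0.528 -0.409 -0.005] [ 0.6   -0.305  0.012]
keyhole [(0.6, array([197., 346.])), (0.59, array([255., 238.]))]
slot_a [(0.78, array([293., 274.])), (0.57, array([284., 282.]))]
slot_b [(0.78, array([293., 274.])), (0.57, array([284., 282.]))]
box_floor [(0.53, array([296., 280.]))]
lid_hinge [(0.98, array([231., 306.]))]
lid_edge [(0.59, array([199., 291.]))]
red_key [(0.55, array([288., 285.]))]
```

View pics/top0.png

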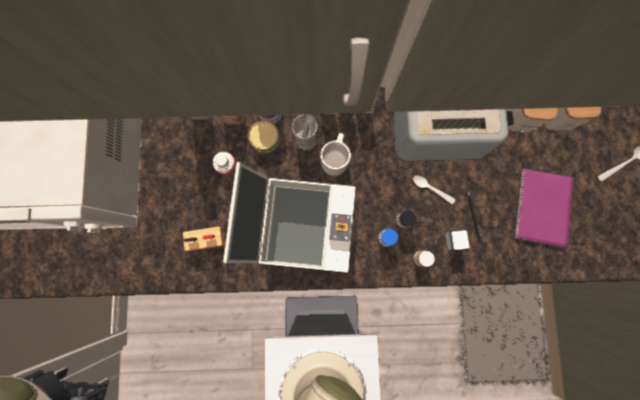

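Run:
```python
from h import *
f=vision.grab_frame('top'); W=cloud(f)
# refined tops of medicines
for n,h in [('amber_bottle',.07),('brown_bottle',.066),('white_jar',.06),('carton',.058)]:
    for m in finder.masks_of('top',n)[:2]:
        if m['pixels'].sum()>1000: continue
        M=cv2.dilate(m['pixels'].astype(np.uint8),np.ones((5,5)))>0
        s=M&(abs(W[...,2]-h)<.008); q=W[s][:,:2].astype(np.float32)
        print(n,m['p'],len(q),cv2.minEnclosingCircle(q),cv2.minAreaRect(q))
q=W[(W[...,2]>.085)&(W[...,2]<.1)&(W[...,1]>-.12)&(W[...,1]<.2)&(W[...,0]<.62)][:,:2].astype(np.float32)
print('rim',cv2.minAreaRect(q))
q=W[(W[...,2]>.108)&(W[...,2]<.13)&(W[...,1]>-.12)&(W[...,1]<0)&(W[...,0]<.62)]
print('lock',cv2.minAreaRect(q[:,:2].astype(np.float32)),q[:,2].min(),q[:,2].max(),np.median(q[:,2]))
q=W[(W[...,2]>.026)&(W[...,2]<.042)&(W[...,1]>.22)&(W[...,0]<.5)][:,:2].astype(np.float32)
print('stand',cv2.minAreaRect(q))
for p in [(227,342)]: print('keyhole',ray(f,p,.119))
for p in [(238,191),(236,212)]: print('slot',ray(f,p,.034))
```

```text
amber_bottle 0.5 177 ((0.3633307218551636, -0.29200345277786255), 0.0204506516456604) ((0.3626406788825989, -0.29233092069625854), (0.03856220096349716, 0.03770246356725693), 31.670438766479492)
brown_bottle 0.54 199 ((0.4768922030925751, -0.24992674589157104), 0.02241361513733864) ((0.47611504793167114, -0.24998094141483307), (0.04310920462012291, 0.04095522314310074), 24.75597381591797)
white_jar 0.6 214 ((0.4253521263599396, -0.19598844647407532), 0.022807102650403976) ((0.4253891706466675, -0.19640156626701355), (0.04375714063644409, 0.043924614787101746), 68.92682647705078)
carton 0.66 262 ((0.4117330312728882, -0.3923527002334595), 0.030262872576713562) ((0.4120926558971405, -0.3934482932090759), (0.0479344017803669, 0.04195990413427353), 3.8949174880981445)
rim ((0.33245399594306946, 0.04782785475254059), (0.23973487317562103, 0.6003870368003845), 82.73486328125)
lock ((0.45365211367607117, -0.057253025472164154), (0.05397109314799309, 0.06972833722829819), 82.76090240478516) 0.10802182031934793 0.1267461154529813 0.11930923906997304
stand ((0.4687296748161316, 0.5855162739753723), (0.6254424452781677, 0.073382169008255), 82.99127960205078)
keyhole [ 0.45230192 -0.06333334  0.119     ]
slot [0.43941932 0.36120682 0.034     ]
slot [0.44336059 0.30180918 0.034     ]
```

The top view shows the box at about (295,225) with its lid open to the left. The stand is at (203,238) with black key on the left and red on the right. To the right are the jar (388,237), brown bottle (406,219), amber bottle (425,258) and carton (458,240). Next, close wrist views.

Run:
```python
from h import *
q=down(np.radians(-7))
def rep(f,name,pos):
    pass
env.reach([.42,.33,.40],q)
f=save('wrist','w_stand.png'); W=cloud(f)
print(np.round(f['view'],3),f['mtx'][0,0], monitor.get_clock())
for n,z in [('slot_a',.034),('red_key',.058),('black_key',.058)]:
    for m in finder.mark_of('wrist',n)[:2]: print(n,m['p'],m['location'],ray(f,m['location'],z))
for n in ['red_key','black_key']:
    for m in finder.masks_of('wrist',n)[:2]:
        s=W[m['pixels']]; t=s[abs(s[:,2]-.07)<.02]
        print(n,m['p'],m['location'],m['pixels'].sum(),np.nanmax(s[:,2]), cv2.minAreaRect(t[:,:2].astype(np.float32)) if len(t)>3 else 0)
s=W[(abs(W[...,2]-.036)<.006)][:,:2].astype(np.float32); print('stand',cv2.minAreaRect(s))
env.reach([.40,-.06,.42],q)
f=save('wrist','w_lock.png'); W=cloud(f)
for n,z in [('keyhole',.119),('box_floor',.007),('lid_hinge',.095)]:
    for m in finder.mark_of('wrist',n)[:2]: print(n,m['p'],m['location'],ray(f,m['location'],z))
k=(W[...,2]>.110)&(W[...,2]<.13)&(W[...,1]<.03)
n_,l=cv2.connectedComponents(k.astype(np.uint8)); i=1+np.argmax([ (l==j).sum() for j in range(1,n_)])
s=W[l==i]; print('lock',len(s),cv2.minAreaRect(s[:,:2].astype(np.float32)),np.median(s[:,2]))
print(monitor.get_clock())
```

```text
[[-0.121 -0.993  0.001  0.378]
 [-0.959  0.117  0.26   0.332]
 [-0.258  0.031 -0.966  0.472]
 [ 0.     0.     0.     1.   ]] 283.6984914960697 4.3333
slot_a 0.87 [165.4, 294.2] [0.43528201 0.35363829 0.034     ]
slot_a 0.83 [158.0, 335.7] [0.43805229 0.30373877 0.034     ]
red_key 0.71 [151.1, 331.0] [0.4495371  0.30930657 0.058     ]
black_key 0.87 [165.6, 295.4] [0.43848092 0.35004189 0.058     ]
red_key 0.68 [170.8, 294.6] 299 0.07157169957414417 ((0.43331897258758545, 0.35286587476730347), (0.010140299797058105, 0.028800413012504578), 3.958832263946533)
red_key 0.62 [159.7, 339.0] 289 0.07200739933259481 ((0.4397892951965332, 0.3037204146385193), (0.009859653189778328, 0.028641007840633392), 5.099212646484375)
black_key 0.74 [170.2, 294.2] 333 0.07157169957414417 ((0.43287304043769836, 0.3533782660961151), (0.010820704512298107, 0.030017228797078133), 7.230013847351074)
stand ((0.418453574180603, 0.21661731600761414), (0.7411341071128845, 0.3590863347053528), 47.66499710083008)
keyhole 0.74 [135.7, 310.7] [ 0.4512082  -0.06157811  0.119     ]
box_floor 0.65 [128.1, 219.0] [0.46950542 0.05931792 0.007     ]
lid_hinge 0.67 [134.0, 106.7] [0.47674334 0.14411729 0.095     ]
lid_hinge 0.46 [135.8, 312.5] [ 0.44960102 -0.06277436  0.095     ]
lock 4286 ((0.4521770179271698, -0.059802908450365067), (0.054112888872623444, 0.06882311403751373), 82.99946594238281) 0.11898051513916913
6.2333
```

```bash
cd pics; python3 -c "
import cv2,numpy as np
a=cv2.imread('w_stand.png')[100:230,230:430];b=cv2.imread('w_lock.png')[80:210,220:420]
cv2.imwrite('c1.png',cv2.resize(np.vstack([a,b]),None,fx=2.3,fy=2.3,interpolation=cv2.INTER_CUBIC))"
```

```text
(no output)
```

View pics/c1.png

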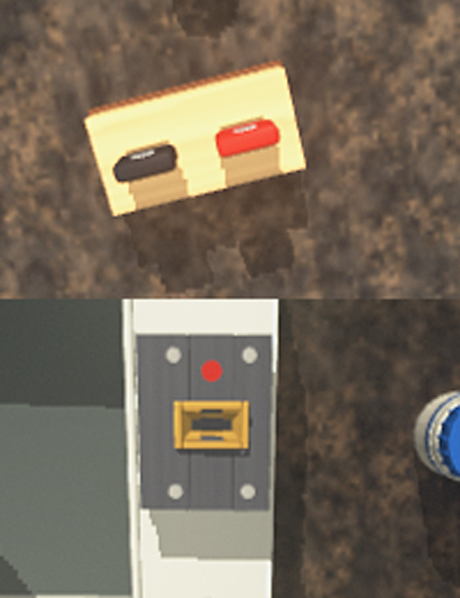

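The crops show the stand tilted, with black key left and red key right. The brass keyhole rim sits at about (211,425) of the crop, just below the red dot. Next, the medicines, re-detected before each grasp.

```bash
cat >> h.py <<'E'
BO=np.array([.4675,.0585]); BY=np.radians(-7.1)
def box(x,y): c,s=np.cos(BY),np.sin(BY); return BO+np.array([c*x-s*y,s*x+c*y])
H=dict(amber_bottle=.07,brown_bottle=.066,white_jar=.06,carton=.058)
def detect(n,cam='top'):
    f=vision.grab_frame(cam); W=cloud(f); h=H[n]
    for m in finder.masks_of(cam,n):
        if m['pixels'].sum()>1500: continue
        M=cv2.dilate(m['pixels'].astype(np.uint8),np.ones((5,5)))>0
        q=W[M&(abs(W[...,2]-h)<.008)][:,:2].astype(np.float32)
        if len(q)<80: continue
        b=cv2.minAreaRect(q)
        c=cv2.minEnclosingCircle(q)[0] if n!='carton' else b[0]
        return np.array(c),b,m['p']
def pick_place(n,yaw,bx,by,gh=.040,offc=(0,0)):
    d=detect(n); print(n,d)
    if d is None: return
    c=d[0]+offc
    env.reach([*c,.36],down(yaw)); env.release()
    env.movel([*c,gh+.155],velocity=.2)
    env.close_gripper(40)
    print('gap',monitor.get_finger_gap(),'F',monitor.get_gripper_force())
    env.movel([*c,.37],velocity=.25)
    print('gap lifted',monitor.get_finger_gap())
    t=box(bx,by); env.reach([*t,.37],down(BY))
    env.movel([*t,gh+.155+.025],velocity=.25)
    print('guard',env.movel([*t,gh+.155+.008],velocity=.04,guard=6),monitor.get_position())
    env.release(); env.hold(.2)
    env.movel([*t,.37],velocity=.25)
    print('t',monitor.get_clock())
E
python3 - <<'E'
from h import *
pick_place('white_jar',np.radians(-45),.080,.010)
save('wrist','p1.png')
E
```

```text
white_jar None
```

View pics/p1.png

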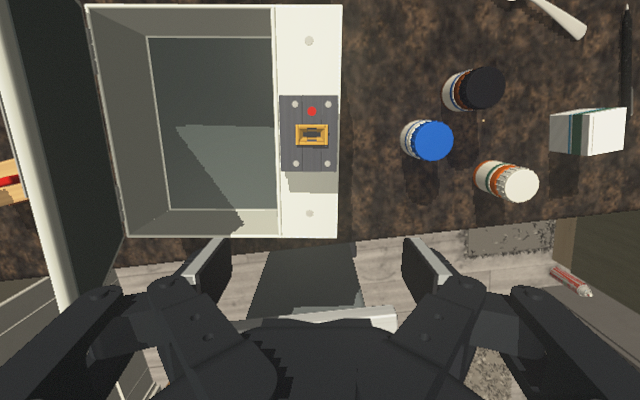

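The wrist view shows all four medicines: jar (430,140), brown (475,88), amber (510,183), carton (590,130). I'll detect in either camera.

```bash
cat >> h.py <<'E'
_det=detect
def detect(n,cams=('wrist','top')):
    for c in cams:
        d=_det(n,c)
        if d: return (*d,c)
E
python3 - <<'E'
from h import *
env.reach([.40,-.12,.42],down(BY))
pick_place('white_jar',np.radians(-45),.080,.010)
env.reach([.40,-.12,.42],down(BY))
save('wrist','p2.png')
for n in H: print(n,detect(n))
E
```

```text
white_jar None
amber_bottle None
brown_bottle (array([ 0.47887403, -0.25159168]), ((0.4841509461402893, -0.2547854483127594), (0.04174606874585152, 0.026810193434357643), 57.967350006103516), 0.7, 'top')
white_jar (array([ 0.42408067, -0.19922629]), ((0.42454954981803894, -0.19916172325611115), (0.044528476893901825, 0.04571524262428284), 18.35845947265625), 0.65, 'wrist')
carton (array([ 0.41207626, -0.39309779]), ((0.41207626461982727, -0.39309778809547424), (0.047915901988744736, 0.042447738349437714), 4.033083438873291), 0.56, 'top')
```

View pics/p2.png

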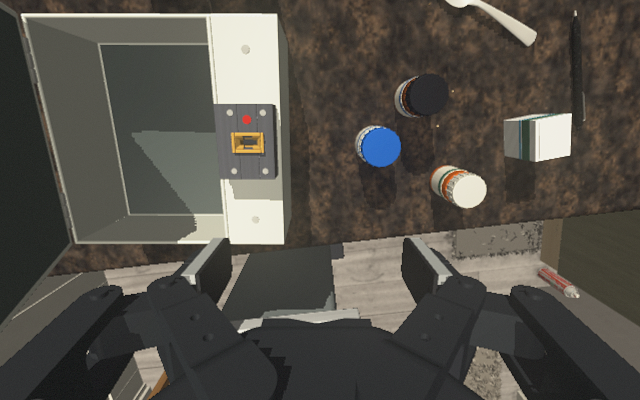

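The jar is at (378,147), brown at (422,95), amber at (460,187) and carton at (540,135). My 1500-pixel cap was rejecting the close-up masks, so I'll replace it with a metric size check.

```bash
sed -i "s/if m\['pixels'\].sum()>1500: continue/if m['pixels'].sum()>5000: continue/; s/b=cv2.minAreaRect(q)$/b=cv2.minAreaRect(q)\n        if not all(.032<e<.056 for e in b[1]): continue/" h.py
python3 - <<'E'
from h import *
pick_place('white_jar',np.radians(-45),.080,.010)
env.reach([.40,-.14,.42],down(BY))
pick_place('brown_bottle',BY,.027,-.010)
env.reach([.40,-.16,.42],down(BY))
save('wrist','p3.png')
for n in H: print(n,detect(n))
E
```

```text
white_jar (array([ 0.42453754, -0.19929701]), ((0.42435070872306824, -0.19863054156303406), (0.04499945044517517, 0.04548729211091995), 63.95500946044922), 0.91, 'wrist')
gap 0.5333954386954484 F 40.00038921833038
gap lifted 0.532723644045658
guard False [0.54807127 0.05842919 0.2028022 ]
t 15.05
brown_bottle (array([ 0.47534075, -0.25276297]), ((0.4754698574542999, -0.25277066230773926), (0.04387560114264488, 0.04368141293525696), 85.08846282958984), 0.91, 'wrist')
gap 0.5133896166488588 F 40.57735025882721
gap lifted 0.5120677724000653
guard False [0.49310199 0.04526009 0.20297444]
t 23.2583
amber_bottle (array([ 0.36248404, -0.29512984]), ((0.36299067735671997, -0.2950055003166199), (0.03965890780091286, 0.04135853052139282), 34.01028060913086), 0.75, 'wrist')
brown_bottle (array([0.4878023 , 0.04711887]), ((0.4889877438545227, 0.0436706617474556), (0.048013169318437576, 0.044416386634111404), 12.76939868927002), 0.92, 'wrist')
white_jar (array([0.52531075, 0.07482304]), ((0.5245777368545532, 0.07349913567304611), (0.043818678706884384, 0.04379495605826378), 13.936777114868164), 0.75, 'top')
carton (array([ 0.41083956, -0.39576319]), ((0.4108395576477051, -0.39576318860054016), (0.0481056272983551, 0.04183626547455788), 3.981137275695801), 0.62, 'wrist')
```

View pics/p3.png

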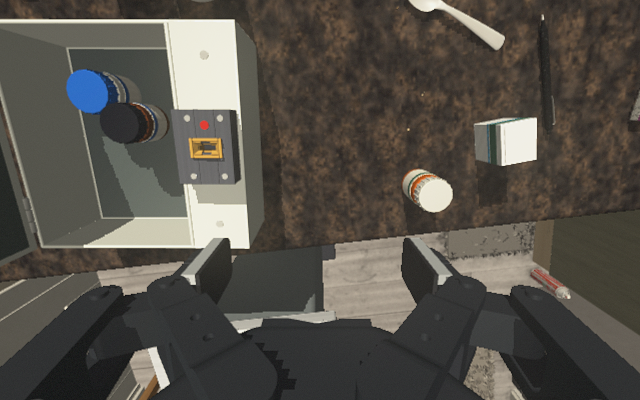

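Jar (92,90) and brown (130,122) both stand upright in the box. The jar has shifted by about 25 mm, but that is harmless. Amber and carton come next.

Run:
```python
from h import *
pick_place('amber_bottle',BY,-.030,.010)
env.reach([.40,-.20,.42],down(BY))
pick_place('carton',np.radians(4),-.081,-.008)
env.reach([.36,.03,.44],down(BY))
save('wrist','p4.png')
for n in H: print(n,detect(n))
print(detect('white_jar',['top']))
```

```text
amber_bottle (array([ 0.36231041, -0.29522386]), ((0.3626086115837097, -0.2950032353401184), (0.040020059794187546, 0.040650442242622375), 74.70213317871094), 0.61, 'wrist')
gap 0.47808623003982165 F 39.943495988845825
gap lifted 0.47649779863846453
guard False [0.4389906  0.07214922 0.20296541]
t 32.25
carton (array([ 0.41083592, -0.39559016]), ((0.4108359217643738, -0.3955901563167572), (0.048091333359479904, 0.040963612496852875), 4.0026655197143555), 0.55, 'wrist')
gap 0.46523371265383723 F 41.50019288063049
gap lifted 0.46000131345961004
guard False [0.38616516 0.06058179 0.20295576]
t 41.3417
amber_bottle (array([0.43846288, 0.07078502]), ((0.4383028745651245, 0.07042714208364487), (0.040558893233537674, 0.04073069244623184), 39.94623947143555), 0.64, 'wrist')
brown_bottle (array([0.48812893, 0.04634488]), ((0.4882315993309021, 0.04503445327281952), (0.04762979969382286, 0.04365774244070053), 35.46991729736328), 0.57, 'wrist')
white_jar (array([0.52281767, 0.07079083]), ((0.5231861472129822, 0.07227890938520432), (0.046316079795360565, 0.04572838917374611), 86.3365249633789), 0.57, 'wrist')
carton (array([0.38618836, 0.05907782]), ((0.3861883580684662, 0.05907782167196274), (0.04018016532063484, 0.048043277114629745), 82.93264770507812), 0.79, 'wrist')
(array([0.52470034, 0.07450027]), ((0.5250303745269775, 0.07400194555521011), (0.04232433810830116, 0.043794699013233185), 76.0771713256836), 0.58, 'top')
```

View pics/p4.png

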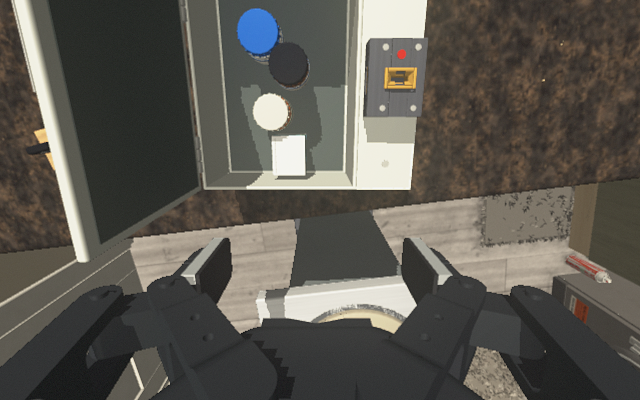

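All four medicines stand upright in the box: jar (258,30), brown (288,63), amber (270,112), carton (289,155). Now the lid.

Run:
```python
from h import *
q=down(BY); T=env.tip_extent
def P(y,z): return [*box(0,y),z+T]
env.movel([.36,.03,.52],velocity=.25); env.close_gripper(40)
env.reach(P(.215,.345),q)
env.movel(P(.215,.222),velocity=.2)
print(env.movel(P(.135,.222),velocity=.1,guard=30),monitor.get_contact_force())
w=.012
for th in np.arange(1.5,-.01,-.15):
    r=.150 if th>.5 else .145
    y=.087-r*np.cos(th)+.008*np.sin(th)+w; z=.095+r*np.sin(th)+.008*np.cos(th)
    s=env.movel(P(y,z),velocity=.12,guard=30)
    if s: print('stop',th,monitor.get_contact_force()); break
print(env.movel(P(y,.099),velocity=.02,guard=15),monitor.get_contact_force(),monitor.get_position()[2]-T)
env.hold(.3)
env.movel(P(y,.35),velocity=.25)
f=save('wrist','p5.png'); W=cloud(f)
for x,yy in [(0,-.07),(.08,-.07),(-.08,-.07),(0,.05),(.05,-.02)]:
    c=box(x,yy); d=np.linalg.norm(W[...,:2]-c,axis=-1); s=W[(d<.008)&(W[...,2]<.2)]; print(x,yy,len(s),np.median(s[:,2]) if len(s) else 0)
print(monitor.get_clock())
```

```text
False [-0.61341573 -0.47909524 -0.12517704]
True [-3.91639625  0.8544162  11.24892709] 0.10295852255453192
0 -0.07 101 0.10374351673897941
0.08 -0.07 122 0.10296032270604291
-0.08 -0.07 90 0.10293319157808298
0 0.05 104 0.10299890316488339
0.05 -0.02 114 0.10265864896317639
51.9417
```

View pics/p5.png

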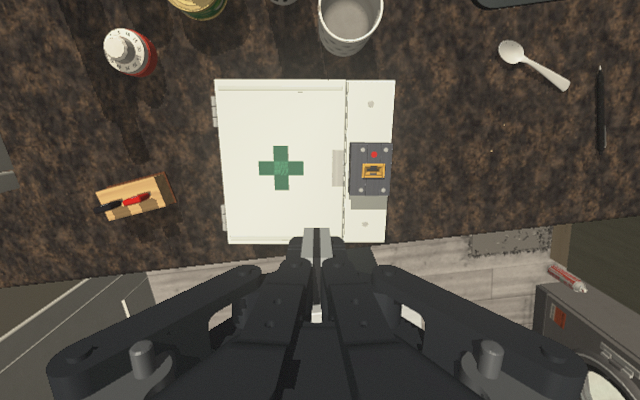

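The lid is shut flush, with its surface at 0.103 m all over. The red key is at (133,200) and the keyhole at (373,172). I'll now measure the key and keyhole from opposite yaws, so that camera bias cancels out.

```bash
cat > m.py <<'E'
from h import *
def measure(kind,c,yaws,z,fn=None,back=.05):
    out=[]
    for k,ydeg in enumerate(yaws):
        y=np.radians(ydeg); p=np.array(c)-back*np.array([np.cos(y),np.sin(y)])
        env.reach([*p,z],down(y)); env.hold(.2)
        f=vision.grab_frame('wrist'); W=cloud(f)
        hsv=cv2.cvtColor(f['frame'],cv2.COLOR_RGB2HSV).astype(int); h,s,v=hsv[...,0],hsv[...,1],hsv[...,2]
        d=np.linalg.norm(W[...,:2]-np.array(c),axis=-1)<.03
        if kind=='red': M=d&((h<8)|(h>172))&(s>130)&(abs(W[...,2]-zt[kind])<.006)
        elif kind=='brass': M=d&(h>10)&(h<35)&(s>110)&(W[...,2]>.115)
        n,l,st,_=cv2.connectedComponentsWithStats(M.astype(np.uint8)); M=l==1+np.argmax(st[1:,4])
        q=W[M]; b=cv2.minAreaRect(q[:,:2].astype(np.float32)); out.append(b[0])
        w,hh=b[1]; a=b[2] if hh>w else b[2]-90   # angle of long axis measured from +y
        print(kind,ydeg,M.sum(),np.round(b[0],4),np.round(b[1],4),round(a,1),'z',np.round(np.nanpercentile(q[:,2],[5,50,98]),4),'px',np.argwhere(M).mean(0).round())
        if fn: cv2.imwrite(f'pics/{fn}{k}.png',cv2.resize(f['frame'][60:260,170:470,::-1],None,fx=2,fy=2))
    return np.mean(out,0)
zt={'red':.070}
E
python3 - <<'E'
from m import *
env.movel([*monitor.get_position()[:2],.45],velocity=.25)
print('K',measure('brass',[.4512,-.0605],[83,-80],.36,'kh'))
env.release()
print('R',measure('red',[.4395,.3037],[90,-20,97+160],.31,'rk'))
print(monitor.get_clock())
E
python3 -c "
import cv2,numpy as np
print(cv2.imwrite('pics/c2.png',np.vstack([np.hstack([cv2.imread('pics/%s.png'%n)[:,:400] if 0 else cv2.resize(cv2.imread('pics/%s.png'%n),(400,267)) for n in r]) for r in (('kh0','kh1'),('rk0','rk2'))])))"
```

```text
brass 83 830 [ 0.4524 -0.0625] [0.03   0.0184] -7.0 z [0.1186 0.1215 0.1231] px [142. 317.]
brass -80 808 [ 0.4524 -0.0625] [0.0301 0.0186] -7.3 z [0.1186 0.1214 0.1231] px [139. 315.]
K [ 0.45240301 -0.06249631]
red 90 508 [0.4396 0.3042] [0.0097 0.029 ] 7.4 z [0.0676 0.0694 0.071 ] px [138. 316.]
red -20 493 [0.4397 0.3042] [0.0092 0.029 ] 7.0 z [0.0674 0.0694 0.0709] px [142. 315.]
red 257 491 [0.4395 0.3037] [0.0095 0.0287] 7.1 z [0.0679 0.0695 0.0709] px [142. 317.]
R [0.43962177 0.30406286]
66.4667
True
```

View pics/c2.png

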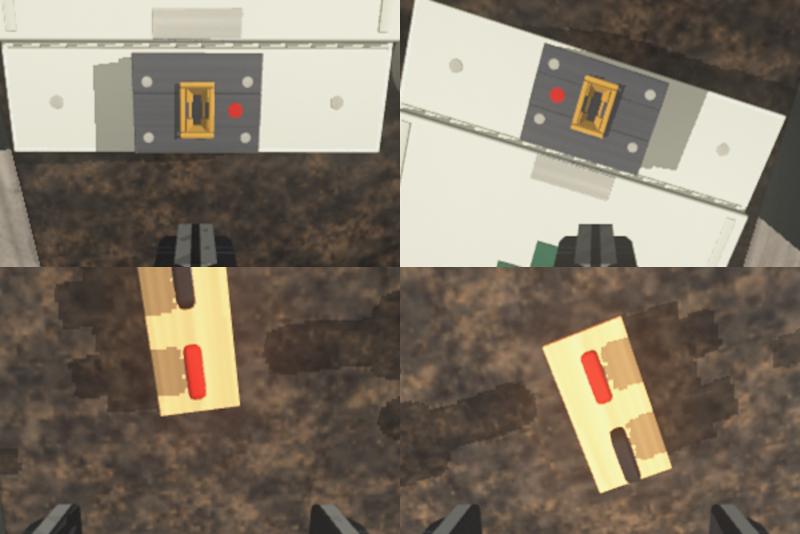

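Both measurements agree within 0.5 mm. Next: grasp the key (yaw 97.1°), lift it and insert it.

```bash
cat >> m.py <<'E'
K=np.array([.4524,-.0625]); RK=np.array([.4396,.3041]); KY=np.radians(90-7.1); SY=np.radians(97.1); OFF=.203
def insert(xy,ztop,zfloor,F=10):
    "guarded descent of key tip; small search if it catches above the mouth"
    for dx,dy in [(0,0),(.0008,0),(-.0008,0),(0,.0008),(0,-.0008),(.0015,0),(-.0015,0),(0,.0015),(0,-.0015)]:
        c=np.array(xy)+[dx,dy]
        env.movel([*c,ztop+.006+OFF],velocity=.08)
        s=env.movel([*c,zfloor-.001+OFF],velocity=.03,guard=F)
        z=monitor.get_position()[2]-OFF
        print('try',dx,dy,s,'tip z',round(z,4),np.round(monitor.get_contact_force(),1),np.round(monitor.get_ft_torque(),2))
        if z<zfloor+.0025: return True
    return False
E
python3 - <<'E'
from m import *
env.reach([*RK,.30],down(SY))
env.movel([*RK,.012+OFF],velocity=.1)
env.close_gripper(60); print('gap',monitor.get_finger_gap(),monitor.get_gripper_force(),np.round(monitor.get_contact_force(),1))
env.movel([*RK,.29],velocity=.08); print('gap',monitor.get_finger_gap())
env.movel([*RK,.38],velocity=.25)
env.reach([*K,.38],down(KY))
env.hold(.2)
save('side','s1.png'); save('wrist','w1.png')
print(monitor.get_joints(),monitor.get_clock())
E
python3 -c "
import cv2,numpy as np
a=cv2.resize(cv2.imread('pics/w1.png'),(480,300));b=cv2.resize(cv2.imread('pics/s1.png')[100:300,220:420],(300,300))
cv2.imwrite('pics/c3.png',np.hstack([a,b]))"
```

```text
gap 0.10647936412494366 59.30475175380707 [0.3 0.  1.7]
gap 0.10818302456496576
[-3.93792772e-01  1.84845642e-01  1.73016572e+00  2.80686915e-05
  1.22661151e+00 -2.70770681e-01] 73.7333
```

View pics/c3.png

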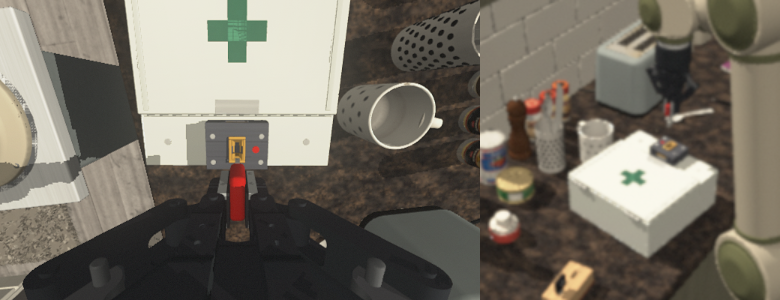

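The key is held upright in the fingers, above the brass keyhole at (238,148). Insert.

Run:
```python
from m import *
env.movel([*K,.128+OFF],velocity=.1)
print(insert(K,.122,.101),monitor.get_finger_gap()); env.hold(.3)
print(np.round(monitor.get_contact_force(),1),np.round(monitor.get_ft_torque(),3),monitor.get_clock())
```

```text
try 0 0 True tip z 0.1011 [-1.3  0.9  5.3] [0.11 0.26 0.01]
True 0.10204336709405085
[-1.5  0.1  5.3] [0.121 0.238 0.031] 75.7833
```

Run:
```python
from m import *
j=np.array(monitor.get_joints()); tz=[]
for a in [.3,.6,.9,1.1,1.2,1.27,1.33,1.38,1.42,1.46,1.5]:
    q=j.copy(); q[5]+=a; env.set_joints(q); env.hold(.05)
    t=monitor.get_ft_torque()[2]; print(a,round(t,3),np.round(monitor.get_contact_force(),1))
    if abs(t)>.6: break
env.hold(.3)
f=save('wrist','turn.png'); print(monitor.get_clock(),np.round(monitor.get_position(),4))
```

```text
0.3 -0.014 [-2.3  0.6  2.7]
0.6 0.028 [-5.5  0.9  6. ]
0.9 0.03 [-5.2  2.7  6.4]
1.1 0.049 [-5.2  3.9  6.7]
1.2 0.001 [-4.7  3.6  6.4]
1.27 0.01 [-6.1  3.4  6.2]
1.33 0.044 [-5.6  4.4  6.3]
1.38 0.028 [-6.3  3.8  6.9]
1.42 0.064 [-4.7  3.5  7.1]
1.46 0.149 [-5.5  4.   6.7]
1.5 0.293 [-5.6  5.6  6.4]
79.9167 [ 0.452  -0.0619  0.3041]
```

View pics/turn.png

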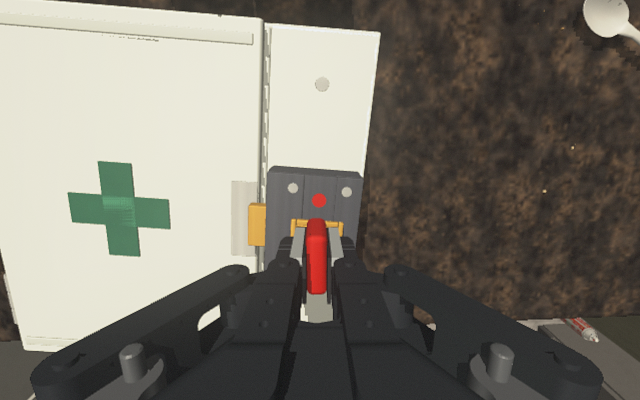

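The brass bolt stands out over the lid at (257,224), and the torque rise shows the key is at its stop. Turn home and draw out.

Run:
```python
from m import *
j=np.array(monitor.get_joints()); 
for a in [.75,1.5]:
    q=j.copy(); q[5]-=a; env.set_joints(q)
    env.hold(.15); print(a,np.round(monitor.get_ft_torque(),3),np.round(monitor.get_contact_force(),1))
env.hold(.4)
p=monitor.get_position(); print(np.round(p,4))
for k in range(6):
    s=env.movel([p[0],p[1],.330],velocity=.03,guard=12); z=monitor.get_position()[2]-OFF
    print(s,round(z,4),np.round(monitor.get_contact_force(),1))
    if not s: break
    q=np.array(monitor.get_joints()); q[5]+=[.04,-.08,.12,-.16,.2,0][k]; env.set_joints(q)
if not s: env.movel([*K,.38],velocity=.1)
f=save('wrist','out.png'); print(monitor.get_clock(),monitor.get_finger_gap())
```

```text
0.75 [-0.197  0.166  0.026] [-1.7 -1.1  1.4]
1.5 [ 0.032 -0.194  0.007] [0.7 0.1 1.3]
[ 0.452  -0.0619  0.3041]
False 0.1269 [-0.2  0.8 -0.7]
83.8333 0.10442474524286853
```

View pics/out.png

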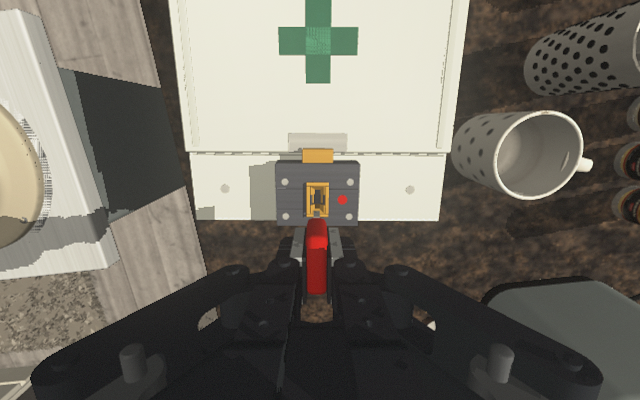

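The key is out, the bolt still stands out at (317,156) and the plug is home. Return the key to its own slot.

```bash
python3 - <<'E'
from m import *
env.reach([*RK,.36],down(SY))
env.movel([*RK,.043+OFF],velocity=.15)
ok=insert(RK,.034,.012); print(ok)
if ok:
    env.release(); env.hold(.3); env.movel([*RK,.33],velocity=.15)
    print('R',measure('red',RK,[90],.31))
    save('top','end.png'); f=vision.grab_frame('wrist'); cv2.imwrite('pics/e.png',f['frame'][:,:,::-1])
print(monitor.get_clock(),np.round(monitor.get_contact_force(),1))
E
python3 -c "
import cv2,numpy as np
a=cv2.resize(cv2.imread('pics/e.png'),(400,250));b=cv2.resize(cv2.imread('pics/end.png')[130:300,150:422],(400,250))
cv2.imwrite('pics/c4.png',np.hstack([a,b]))"
```

```text
try 0 0 True tip z 0.0122 [-2.1 -0.2  5.1] [-0.09  0.2  -0.03]
True
red 90 503 [0.4398 0.3041] [0.0096 0.029 ] 6.2 z [0.0676 0.0694 0.0709] px [140. 316.]
R [0.43977177 0.30413476]
89.875 [-0.6  0.1 -0. ]
```

View pics/c4.png

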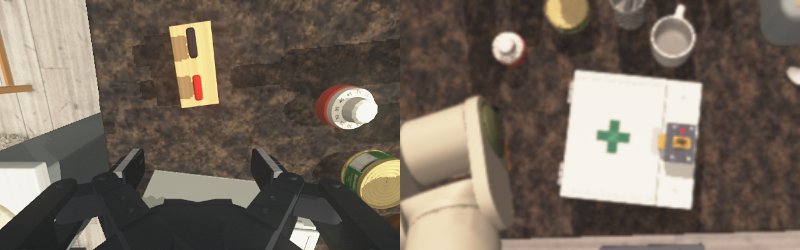

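The red key is back in its slot at (197,88), with its head at the same height as at the start. The lid is shut and bolted, so I'm handing in.

```bash
python3 -c "
from h import *
print(job.hand_in())"
```

```text
the job is handed in; nothing more can be done
None
```

I handed the job in at about 90 s: all four medicines stand upright in the shut box, the lid is locked with the bolt out, and the red key is back in its own slot; the hand-in returned no verdict, so I don't know the judged result.

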